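# Knock the stuck press block out of the rice mould

## Robot

A 6-joint arm with a two-finger parallel gripper is mounted at the origin on the work surface. World frame = base frame: x ahead of the robot, y to its left, z up, the work surface at z = 0. Lengths are in m, angles in rad, forces in N, time in s.
With the tool pointing down it reaches from about 0.25 to 0.775 m from the base axis. Payload 4 kg.
Tool frame: the origin (TCP) lies at the centre of the arm's flange, where the gripper is bolted on; the fingertips stand ahead of it and the grasp point (between the pads) lies 180 mm ahead of it (robot.tcp_to_tips is the z of the fingertips in the tool frame, in m); z points along the fingers, y is the direction in which the jaws open and shut (so a half turn about z gives the same grasp; the last joint's range is limited). The gripper opens to 94 mm and grips with 3 to 60 N. Pads are 16 mm wide; open, the fingers measure 119 mm over their backs; the gripper's body (75 mm by 177 mm) begins 78 mm behind the grasp point.
Start: joints at [1.042, 0.087, 1.371, -0, 1.684, -0.103], TCP at [0.227, 0.501, 0.405] pointing down, gripper open.
Joint ranges: [-3.1, 3.1], [-0.76, 2.03], [0.27, 2.55], [-1.08, 4.22], [0.17, 2.65], [-2.57, 2.57]. Speed limits (rad/s): [2.79, 2.79, 3.14, 3.14, 3.14, 3.14].

## Interface

Orientations are given as [roll, pitch, yaw] about the fixed x, y, z axes, in that order (R = Rz(yaw) Ry(pitch) Rx(roll)).
In Python, from bench import robot gives the robot as it stands.
- The arm moves only by the tool move_arm, never from a script. Its argument "increments" is a list that holds one entry, the list of rows, each a list of 7 numbers: the opening, from 0 (shut) to 1 (fully open), then the shift along the tool's x, y, z as a fraction of full scale, then the turn, a rotation vector about the tool's x, y, z as a fraction of full scale. In form: [[[jaw, dx, dy, dz, rx, ry, rz], ...]]. A call has 1 to 8 rows; each row is the pose to reach, as a shift and turn from the pose commanded when the call began, along the tool's axes at that moment; what a row does not reach only later rows make up. Full scale, the value 1, is 0.1 m for a shift and pi/2 rad for a turn. A row lasts 1/12 s, in which the tool goes at most 41.7 mm and 7.16 degrees, less where a joint would pass 70% of its speed; a pose out of reach is approached as far as the arm can. A call with a number of a shift or a turn outside -1 to 1 is refused whole. A call with a gripper value outside its range is refused whole. The fingers move at their own pace and stop on an object; the grip force is fixed at half the most. Time passes only in rows, so rows that repeat a pose let the fingers close. It gives the time, the measured TCP pose, the force and the opening at its end, in the units of the state.
- robot.get_obs(): the state, without advancing time (a new reading comes with each control period).
- robot.snapshot(name): name is "side" or "top"; returns (picture, depth): 480x640x3 uint8, red, green, blue; 480x640 float32, m along the optical axis (not along the pixel's ray), 0 where there is no reading.
- robot.camera_params(name): a dict with "mtx" (3x3 intrinsics, pixels), "R" (3x3) and "t" (3): a world point X has camera coordinates R X + t. Camera axes: x right, y down, z forward; pixel columns grow to the right and rows downward; lengths in m; the calibration is good to about 2 mm. A picture is of the moment at which its call begins. camera_params takes no time and is no camera call.
- robot.close_job(): hands the job in, once; it reports no verdict.
The state is a dict: "time": time; "joint_positions": joint angles; "qvel": joint speeds; "joint_torque": joint torques, N m; "tool_pos": TCP position; "ee_rot": TCP orientation; "wrist_force": force on the tool from outside, world axes, zero at the start; "wrist_torque": the same for the moment, N m; "width": finger opening in m.
Only numpy, scipy, OpenCV 4.12 (cv2) and the standard library are available. Lean on these libraries where they do the work, as an engineer would, in place of code of your own. Each camera call takes 0.05 s, during which the arm holds its last target.

## Task

The wooden press block is stuck down inside the rice mould: press the knockout lever's pad down until you feel it bear firmly on its rubber stop, so that the rod below pushes the block up out of the mould, but keep the push on the lever below 25 N. Then lift the block out and set it down (do not drop it) inside the shallow metal tray, the same way up as it came out of the mould, and let go. Leave the other things on the counter where they are.

Things in the scene. Friction and masses are not known exactly. Their poses are not given: they have to be found in the camera images.
- stand: Wooden knockout stand, fixed to the counter. Origin: centre of the underside of its base board (290 x 120 x 12 mm, long along the stand's x). x points from the lever pad's end to the mould's end, z up. The rice mould stands at x = +75 mm, y = 0, over a steel rod 17 mm thick that the lever pushes up through a hole in the mould's floor; rod top starts 2 mm below the floor and rises as the pad sinks.
- mould_mouth (a point): Centre of the mould's mouth, at rim height, 137 mm above the counter. Mould: light wood, fixed on the stand, 100 mm (stand x) by 110 mm (stand y) outside, 58 mm tall; mouth 64 mm (x) by 40 mm (y), cavity 46 mm deep. A springy strip in each long wall squeezes the stuck block.
- lever: Flat steel rocking lever of the stand (205 x 30 x 8 mm) along the stand's x, pad at one end, rod at the other, arms 87.5 mm. Origin on its hinge (stand x = -12.5, z = 45 mm); axes parallel to the stand's at rest, when the bar slopes 0.25 rad, pad end up. Friction about 2 N at the pad; it stays where it is left. Over 25 N of push harms it; touching the stop with 8 N is enough.
- pad (a point): Centre of the top of the black pad (44 mm along the lever, 50 across) to press; starts 76 mm above the counter, goes nearly straight down. A firm rubber stop below (20 N/mm, solid after 3 mm) is set anew each time: met after 23 to 43 mm, to be felt. Push: 6 to 15 N while the block is stuck, 1 to 4 N once it is loose (after some 20 mm), then rising fast on the stop.
- block_centre (a point): Centre of the press block: brown wood, 60 (its x, along stand x) by 36 (y) by 40 mm high (z, up), 75 g, three thin dark lines across its top. Starts on the cavity floor, top 6 mm below the rim. With the lever on its stop its top is 15 to 36 mm above the rim and it rests loose on the rod, perhaps tilted or shifted 2 mm; grip it then from above across the 36 mm.
- tray_in (a point): Centre of the inner floor (4 mm above the counter) of a shallow bright metal tray, fixed, 200 mm (x) by 150 mm (y) outside, walls 4 mm thick, rim 16 mm above the counter. It stands to the left or to the right of the stand; a wooden chopping board of like size, with the glass bowl on it, is on the other side.
- bowl: Bystander: glass bowl, 110 mm wide, 55 mm high, on the board (14 mm thick). Origin under its centre.
- clip: Bystander: red plastic bento band clip, U-shaped, 70 x 46 x 10 mm, lying on the counter.
- salt_jar: Bystander: glass jar, 48 mm wide, 75 mm high. Origin under its centre.
- soy_bottle: Bystander: brown glass bottle, 52 mm wide, 150 mm high. Origin under its centre.
- tea_cup: Bystander: white cup, 68 mm wide, 65 mm high. Origin under its centre.
- rice_paddle: Bystander: wooden paddle 200 mm long, lying flat along its x.
- sauce_dish: Bystander: small blue dish, 80 mm wide, 22 mm high. Origin under its centre.
Not all that is in view belongs to the job. What is meant by the part that bears block_centre is not green or yellow, and is the smaller of those in its own colour.

How it is judged:
By the outcome, as a careful person would: the job done as asked, in the order asked, and still so for the second after the job is handed in, with the robot touching nothing.
It also fails if it takes over 64 s, if anything falls off the work surface, if the arm or the gripper's body presses on something with over 40 N, if the wrist force passes 120 N, or if a joint passes its speed limit or range.

## Working session

There is one attempt and no reset: what is moved stays moved. The work goes in short steps, Python scripts to look and compute and a tool call to move; the robot and the scene stay as the last step left them, time stands still between calls to the robot, and variables do not carry over. Pictures are saved under pics/ and viewed, and the job is handed in when it is done.

Besides the shell and the picture viewer there is one more tool, called after "Call:" as name(argument=value, ...) on one line, values as JSON. move_arm: Moves the arm, as the interface text tells. Its arguments: {"type":"object","properties":{"increments":{"type":"array","items":{"type":"array","items":{"type":"array","items":{"type":"number","minimum":-1,"maximum":1}}}}},"required":["increments"]}

```bash
mkdir -p pics; ls; python3 - <<'E'
from bench import robot
import cv2,numpy as np
o=robot.get_obs(); print({k:np.round(v,4) for k,v in o.items()}, robot.tcp_to_tips)
for n in("side","top"):
    p,d=robot.snapshot(n); cv2.imwrite(f"pics/{n}0.png",p[:,:,::-1]); np.savez(f"pics/{n}0.npz",p=p,d=d)
    c=robot.camera_params(n); print(n,np.round(c["mtx"],1).tolist(),np.round(c["R"],3).tolist(),np.round(c["t"],3), (-c["R"].T@c["t"]).round(3))
E
```

```text
pics
{'time': np.float64(0.0), 'joint_positions': array([ 1.0419,  0.088 ,  1.3722, -0.    ,  1.6836, -0.1031]), 'qvel': array([-0.0005,  0.0019,  0.0003,  0.0012, -0.0003, -0.0001]), 'joint_torque': array([ 0.00000e+00, -3.40198e+01, -3.02421e+01,  7.18000e-02,
        3.31000e-02, -2.00000e-04]), 'tool_pos': array([0.2271, 0.5008, 0.4035]), 'ee_rot': array([-3.1394e+00, -2.0000e-04,  2.7158e+00]), 'wrist_force': array([0.9106, 0.7148, 0.1486]), 'wrist_torque': array([ 0.0245,  0.0064, -0.0194]), 'width': np.float64(0.094)} 0.1992
side [[620.3, 0.0, 322.0], [0.0, 620.3, 234.0], [0.0, 0.0, 1.0]] [[-0.917, -0.398, 0.008], [-0.296, 0.669, -0.682], [0.266, -0.628, -0.731]] [0.554 0.293 1.262] [0.26  0.818 1.118]
top [[436.5, 0.0, 318.8], [0.0, 436.5, 235.3], [0.0, 0.0, 1.0]] [[-0.0, -1.0, -0.02], [-0.981, 0.004, -0.194], [0.194, 0.019, -0.981]] [-0.027  0.652  0.883] [ 0.469 -0.047  0.992]
```

View pics/top0.png

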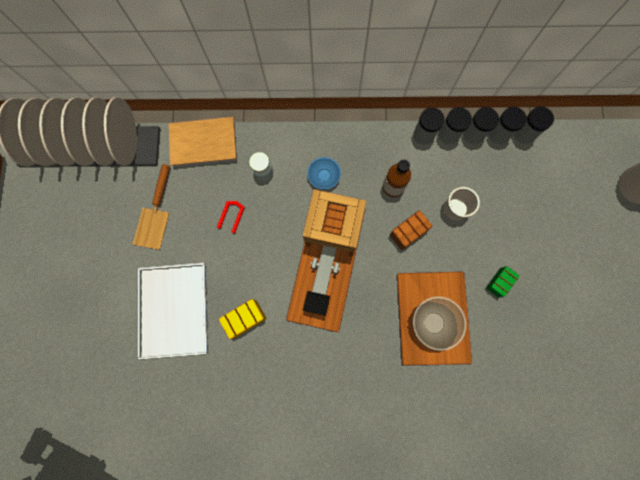

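View pics/side0.png

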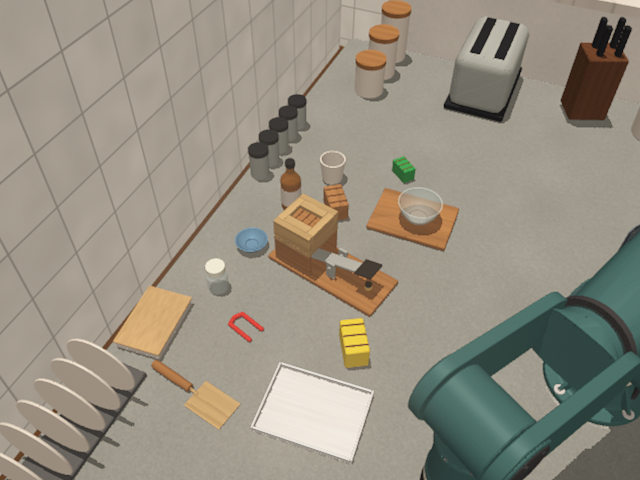

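```bash
cat > h.py <<'E'
import numpy as np,cv2
from bench import robot
def ray(n,uv,z):
    c=robot.camera_params(n); uv=np.atleast_2d(uv).astype(float)
    C=-c["R"].T@c["t"]; d=(np.linalg.inv(c["mtx"])@np.c_[uv,np.ones(len(uv))].T).T@c["R"]
    return C+d*((z-C[2])/d[:,2])[:,None]
def cloud(n,dep):
    c=robot.camera_params(n); v,u=np.mgrid[:480,:640]
    q=np.stack([u,v,np.ones_like(u)],-1).reshape(-1,3)@np.linalg.inv(c["mtx"]).T*dep.reshape(-1,1)
    return ((q-c["t"])@c["R"]).reshape(480,640,3)
def rect(P):
    (a,b),(w,h),t=cv2.minAreaRect((P[:,:2]*1000).astype(np.float32)); return np.round([a,b,w,h,t],1)
E
python3 - <<'E'
from h import *
for n in("top","side"):
    f=np.load(f"pics/{n}0.npz"); p,d=f["p"],f["d"]; X=cloud(n,d); ok=d>0
    near=ok&(np.hypot(X[...,0]-.47,X[...,1]+.05)<.25)
    hsv=cv2.cvtColor(p,cv2.COLOR_RGB2HSV)
    # pad
    m=near&(hsv[...,2]<45)&(X[...,2]>.05)&(X[...,2]<.1)
    nl,lab,st,ce=cv2.connectedComponentsWithStats(m.astype(np.uint8))
    for i in range(1,nl):
        if st[i,4]>60: P=X[lab==i]; print(n,"dark",st[i],ce[i].round(1),P.mean(0).round(4),rect(P),P[:,2].min().round(3),P[:,2].max().round(3))
    # rim
    m=near&(abs(X[...,2]-.137)<.005)&(hsv[...,0]<30)
    nl,lab,st,ce=cv2.connectedComponentsWithStats(m.astype(np.uint8))
    for i in range(1,nl):
        if st[i,4]>60: P=X[lab==i]; print(n,"rim",st[i],ce[i].round(1),P.mean(0).round(4),rect(P))
    # base board
    m=near&(abs(X[...,2]-.012)<.004)&(hsv[...,1]>80)&(hsv[...,0]<20)
    nl,lab,st,ce=cv2.connectedComponentsWithStats(m.astype(np.uint8))
    for i in range(1,nl):
        if st[i,4]>150: P=X[lab==i]; print(n,"base",st[i],P.mean(0).round(4),rect(P))
    # tray
    m=ok&(X[...,2]<.03)&(hsv[...,1]<40)&(hsv[...,2]>180)&(X[...,1]>.1)&(X[...,0]<.6)
    nl,lab,st,ce=cv2.connectedComponentsWithStats(m.astype(np.uint8))
    for i in range(1,nl):
        if st[i,4]>1500: P=X[lab==i]; print(n,"tray",st[i],P.mean(0).round(4),rect(P),np.percentile(P[:,2],[5,50,95]).round(4))
f=np.load("pics/top0.npz")["p"][:,:,::-1]; cv2.imwrite("pics/c1.png",cv2.resize(f[170:340,260:450],None,fx=3.5,fy=3.5,interpolation=cv2.INTER_CUBIC))
E
```

```text
top dark [304 292  25  23 429] [316.  303.1] [ 0.5058 -0.0235  0.0784] [506.  -23.6  45.9  40.5  78.1] 0.07 0.086
top rim [ 302  195   64   53 2271] [334.3 219.7] [ 0.6691 -0.0617  0.1377] [672.1 -60.7 110.   99.9  77.2]
top base [ 286  243   71   89 2759] [ 0.5396 -0.0319  0.0133] [553.9 -33.8 120.  196.2  77.2]
top base [ 397  273   44   93 1619] [ 0.4791 -0.2367  0.0142] [ 476.  -248.3  199.    89.1    1. ]
top tray [ 138  263   68   96 5676] [0.4911 0.2996 0.0067] [494.4 299.1 199.4 150.2   4.5] [0.0029 0.006  0.017 ]
side rim [ 278  194   60   49 1257] [306.2 217.6] [ 0.6687 -0.0582  0.1366] [671.7 -60.1 114.5 100.7  78.1]
side base [ 366  206   86   45 1535] [ 0.4744 -0.2387  0.0129] [ 476.2 -247.2  199.2   96.1    1.8]
side base [ 280  258  118   58 2211] [ 0.5411 -0.0126  0.0119] [580.1 -38.6 123.5 253.4  77.5]
side tray [ 250  362  124   99 7262] [0.4924 0.2976 0.005 ] [497.1 293.3 205.7 163.7   4.6] [0.0004 0.0043 0.0153]
```

View pics/c1.png

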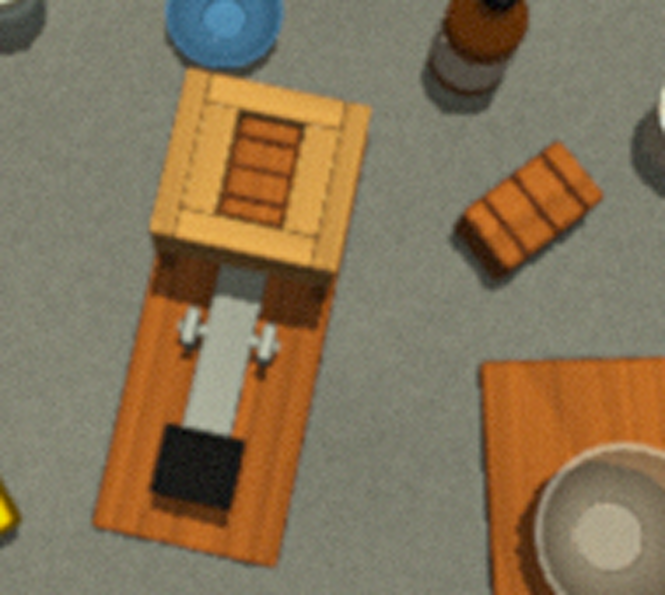

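The candidates, by top-view pixels, are brown in the mould (335,218), brown on the counter (411,230), yellow (242,319) and green (504,282). The crop shows the mould block is about 59 mm long and the counter one is longer (about 75 mm). So the block in the mould is the smaller brown one and the one meant. Stand yaw is −12.8°, mould centre (0.672,−0.0605), pad (0.506,−0.0235) and tray centre (0.4945,0.299), and the sizes agree with those given.

```bash
cat >> h.py <<'E'
from scipy.spatial.transform import Rotation as Ro
def plan(pos,yaw):
    o=robot.get_obs(); R=Ro.from_euler('xyz',o["ee_rot"]); T=Ro.from_euler('xyz',[np.pi,0,yaw])
    print("t",round(float(o["time"]),2),"pos",o["tool_pos"].round(4),"rpy",o["ee_rot"].round(4),"F",o["wrist_force"].round(1),"w",round(float(o["width"]),4))
    print("shift frac",(R.inv().apply(np.array(pos)-o["tool_pos"])/.1).round(3),"turn frac",((R.inv()*T).as_rotvec()/(np.pi/2)).round(4))
E
python3 -c "
from h import *
plan([.506,-.0235,.32],2.918)"
```

```text
t 0.1 pos [0.2271 0.5008 0.4036] rpy [-3.1397e+00 -2.0000e-04  2.7158e+00] F [-0.2 -0.2 -0.1] w 0.0941
shift frac [-4.705 -3.621  0.842] turn frac [-0.0012 -0.0002 -0.1287]
```

Call:
move_arm(increments=[[[0,-0.47,-0.36,0.08,0,0,0],[0,-0.94,-0.72,0.16,0,0,0],[0,-0.94,-0.72,0.16,0,0,0],[0,-0.94,-0.72,0.16,0,0,0]]])

```text
time: 0.43
tool_pos: [0.2848, 0.3925, 0.387]
ee_rot: [-3.137, 0.002, 2.71]
wrist_force: [0.0, 0.1, 0.1]
width: 0.0704
```

Call:
move_arm(increments=[[[0,-0.94,-0.72,0.16,0,0,0],[0,-0.94,-0.72,0.16,0,0,0],[0,-0.94,-0.72,0.16,0,0,0],[0,-0.94,-0.72,0.16,0,0,0]]])

```text
time: 0.77
tool_pos: [0.3407, 0.2883, 0.3713]
ee_rot: [-3.138, 0.001, 2.709]
wrist_force: [0.2, 0.2, 0.1]
width: 0.0442
```

Call:
move_arm(increments=[[[0,-0.94,-0.72,0.16,0,0,0],[0,-0.94,-0.72,0.16,0,0,0],[0,-0.94,-0.72,0.16,0,0,0],[0,-0.94,-0.72,0.16,0,0,0]]])

```text
time: 1.1
tool_pos: [0.3965, 0.1843, 0.3554]
ee_rot: [-3.138, 0.0, 2.709]
wrist_force: [-0.9, -0.5, -0.8]
width: 0.0174
```

Call:
move_arm(increments=[[[0,-0.94,-0.72,0.16,0,0,0],[0,-0.94,-0.72,0.16,0,0,0],[0,-0.94,-0.72,0.16,0,0,0],[0,-0.94,-0.72,0.16,0,0,0]]])

```text
time: 1.43
tool_pos: [0.4525, 0.0803, 0.3394]
ee_rot: [-3.139, -0.0, 2.71]
wrist_force: [-0.7, -0.1, -0.2]
width: 0.0003
```

Call:
move_arm(increments=[[[0,-0.8,-0.6,0.1,0,0,-0.06],[0,-0.8,-0.6,0.1,0,0,-0.128],[0,-0.8,-0.6,0.1,0,0,-0.128],[0,-0.8,-0.6,0.1,0,0,-0.128],[0,-0.8,-0.6,0.1,0,0,-0.128]]])

```text
time: 1.85
tool_pos: [0.499, -0.0035, 0.3303]
ee_rot: [3.14, -0.002, 2.916]
wrist_force: [0.4, 0.6, 0.9]
width: 0.0003
```

```bash
python3 - <<'E'
from h import *
plan([.506,-.0235,.290],2.918)
E
```

```text
t 1.85 pos [ 0.499  -0.0035  0.3303] rpy [ 3.1403e+00 -1.7000e-03  2.9159e+00] F [0.4 0.6 0.9] w 0.0003
shift frac [-0.114 -0.179  0.402] turn frac [ 0.0008 -0.0011 -0.0014]
```

Call:
move_arm(increments=[[[0,-0.114,-0.18,0.0,0,0,0],[0,-0.114,-0.18,0.2,0,0,0],[0,-0.114,-0.18,0.4,0,0,0],[0,-0.114,-0.18,0.4,0,0,0],[0,-0.114,-0.18,0.4,0,0,0],[0,-0.114,-0.18,0.4,0,0,0]]])

```text
time: 2.35
tool_pos: [0.5059, -0.0231, 0.2918]
ee_rot: [3.141, 0.001, 2.919]
wrist_force: [-0.0, 0.5, 0.4]
width: 0.0006
```

```bash
python3 - <<'E'
from h import *
plan([.506,-.0235,.290],2.918)
a=robot.snapshot("side")[0][:,:,::-1]; b=robot.snapshot("top")[0][:,:,::-1]
c=np.hstack([cv2.resize(a[180:330,250:410],None,fx=2.5,fy=2.5),cv2.resize(b[190:340,260:420],None,fx=2.5,fy=2.5)]); cv2.imwrite("pics/press0.png",c)
E
```

```text
t 2.35 pos [ 0.5059 -0.0231  0.2918] rpy [3.1410e+00 1.3000e-03 2.9186e+00] F [-0.   0.5  0.4] w 0.0006
shift frac [-0.002 -0.003  0.018] turn frac [0.0004 0.0008 0.0004]
```

View pics/press0.png

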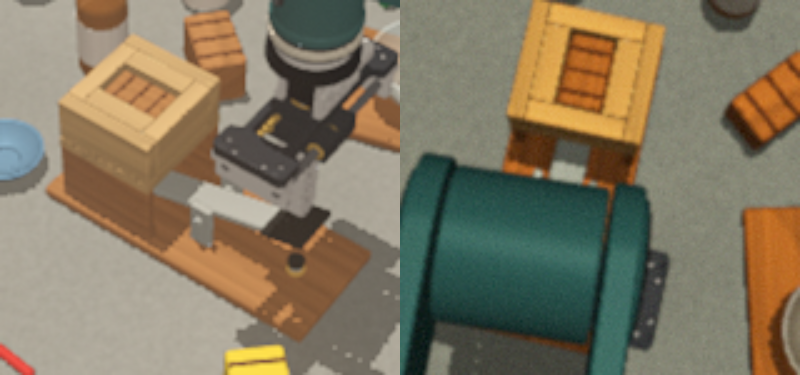

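The left half of the crop shows the closed fingertips just above the black pad (crop ~(300,205)), centred. I go down gently.

Call:
move_arm(increments=[[[0,0,0,0.03,0,0,0],[0,0,0,0.06,0,0,0],[0,0,0,0.08,0,0,0],[0,0,0,0.1,0,0,0]]])

```text
time: 2.78
tool_pos: [0.5058, -0.0245, 0.2805]
ee_rot: [3.141, -0.0, 2.917]
wrist_force: [0.0, 0.7, -0.7]
width: 0.0004
```

Call:
move_arm(increments=[[[0,0,0,0.01,0,0,0],[0,0,0,0.02,0,0,0],[0,0,0,0.03,0,0,0]]])

```text
time: 3.03
tool_pos: [0.5058, -0.0245, 0.2777]
ee_rot: [3.142, -0.0, 2.917]
wrist_force: [-1.1, 0.1, 3.2]
width: 0.0005
```

Call:
move_arm(increments=[[[0,0,0,0.01,0,0,0],[0,0,0,0.02,0,0,0],[0,0,0,0.03,0,0,0]]])

```text
time: 3.28
tool_pos: [0.5059, -0.0245, 0.2753]
ee_rot: [3.141, 0.001, 2.917]
wrist_force: [-2.7, -0.1, 8.5]
width: 0.0006
```

Call:
move_arm(increments=[[[0,0,0,0.01,0,0,0],[0,0,0,0.02,0,0,0],[0,0,0,0.03,0,0,0]]])

```text
time: 3.53
tool_pos: [0.5058, -0.0244, 0.2737]
ee_rot: [-3.142, 0.001, 2.917]
wrist_force: [-4.4, 0.8, 11.2]
width: 0.0005
```

Call:
move_arm(increments=[[[0,0,0,0.01,0,0,0],[0,0,0,0.02,0,0,0],[0,0,0,0.03,0,0,0]]])

```text
time: 3.78
tool_pos: [0.5058, -0.0245, 0.2708]
ee_rot: [3.142, 0.001, 2.917]
wrist_force: [-4.8, 1.3, 10.1]
width: 0.0005
```

Call:
move_arm(increments=[[[0,0,0,0.01,0,0,0],[0,0,0,0.02,0,0,0],[0,0,0,0.03,0,0,0]]])

```text
time: 4.03
tool_pos: [0.5057, -0.0244, 0.2676]
ee_rot: [3.142, 0.0, 2.917]
wrist_force: [-4.4, 0.3, 9.9]
width: 0.001
```

Call:
move_arm(increments=[[[0,0,0,0.01,0,0,0],[0,0,0,0.02,0,0,0],[0,0,0,0.03,0,0,0]]])

```text
time: 4.28
tool_pos: [0.5055, -0.0244, 0.2644]
ee_rot: [3.142, -0.001, 2.917]
wrist_force: [-4.2, 0.5, 10.2]
width: 0.0002
```

Call:
move_arm(increments=[[[0,0,0,0.01,0,0,0],[0,0,0,0.02,0,0,0],[0,0,0,0.03,0,0,0]]])

```text
time: 4.53
tool_pos: [0.5053, -0.0243, 0.2612]
ee_rot: [-3.142, -0.002, 2.917]
wrist_force: [-6.8, 0.2, 10.0]
width: 0.0002
```

Call:
move_arm(increments=[[[0,0,0,0.01,0,0,0],[0,0,0,0.02,0,0,0],[0,0,0,0.03,0,0,0]]])

```text
time: 4.78
tool_pos: [0.5051, -0.0243, 0.258]
ee_rot: [-3.142, -0.003, 2.917]
wrist_force: [-6.7, 0.9, 10.7]
width: 0.0005
```

Call:
move_arm(increments=[[[0,0,0,0.008,0,0,0],[0,0,0,0.015,0,0,0]]])

```text
time: 4.95
tool_pos: [0.505, -0.0242, 0.2564]
ee_rot: [-3.142, -0.003, 2.917]
wrist_force: [-6.5, 1.4, 10.0]
width: 0.0002
```

Call:
move_arm(increments=[[[0,0,0,0.005,0,0,0],[0,0,0,0.01,0,0,0]]])

```text
time: 5.12
tool_pos: [0.5056, -0.0244, 0.2545]
ee_rot: [3.141, -0.0, 2.917]
wrist_force: [-1.9, 0.0, 3.5]
width: 0.0006
```

Call:
move_arm(increments=[[[0,0,0,0.005,0,0,0],[0,0,0,0.01,0,0,0]]])

```text
time: 5.28
tool_pos: [0.5057, -0.0244, 0.2531]
ee_rot: [3.141, -0.001, 2.917]
wrist_force: [-2.6, 0.1, 3.7]
width: 0.0006
```

Force dropped from about 10 to 3.5 N, so the block is loose. I now feel for the stop in small steps.

Call:
move_arm(increments=[[[0,0,0,0.004,0,0,0],[0,0,0,0.008,0,0,0]]])

```text
time: 5.45
tool_pos: [0.5058, -0.0244, 0.2522]
ee_rot: [3.141, -0.001, 2.917]
wrist_force: [-2.0, 1.2, 3.8]
width: 0.0006
```

Call:
move_arm(increments=[[[0,0,0,0.004,0,0,0],[0,0,0,0.008,0,0,0]]])

```text
time: 5.62
tool_pos: [0.5058, -0.0244, 0.2514]
ee_rot: [3.142, -0.0, 2.917]
wrist_force: [-2.5, 0.7, 3.8]
width: 0.0003
```

Call:
move_arm(increments=[[[0,0,0,0.004,0,0,0],[0,0,0,0.008,0,0,0]]])

```text
time: 5.78
tool_pos: [0.5058, -0.0244, 0.2507]
ee_rot: [3.141, -0.0, 2.917]
wrist_force: [-2.9, 0.7, 3.5]
width: 0.0005
```

Call:
move_arm(increments=[[[0,0,0,0.005,0,0,0],[0,0,0,0.01,0,0,0]]])

```text
time: 5.95
tool_pos: [0.5058, -0.0244, 0.2497]
ee_rot: [3.141, -0.0, 2.917]
wrist_force: [-2.4, 0.3, 3.4]
width: 0.0006
```

Call:
move_arm(increments=[[[0,0,0,0.005,0,0,0],[0,0,0,0.01,0,0,0]]])

```text
time: 6.12
tool_pos: [0.5058, -0.0244, 0.2487]
ee_rot: [3.141, -0.0, 2.917]
wrist_force: [-3.1, 0.8, 3.5]
width: 0.0005
```

Call:
move_arm(increments=[[[0,0,0,0.005,0,0,0],[0,0,0,0.01,0,0,0]]])

```text
time: 6.28
tool_pos: [0.5058, -0.0244, 0.2477]
ee_rot: [3.142, -0.0, 2.917]
wrist_force: [-3.3, 1.2, 3.8]
width: 0.0004
```

Call:
move_arm(increments=[[[0,0,0,0.005,0,0,0],[0,0,0,0.01,0,0,0]]])

```text
time: 6.45
tool_pos: [0.5058, -0.0245, 0.2467]
ee_rot: [3.142, -0.0, 2.917]
wrist_force: [-3.6, 0.3, 3.6]
width: 0.0003
```

Call:
move_arm(increments=[[[0,0,0,0.005,0,0,0],[0,0,0,0.01,0,0,0]]])

```text
time: 6.62
tool_pos: [0.5058, -0.0244, 0.2457]
ee_rot: [3.141, -0.0, 2.917]
wrist_force: [-2.3, 1.1, 3.0]
width: 0.0006
```

Call:
move_arm(increments=[[[0,0,0,0.005,0,0,0],[0,0,0,0.01,0,0,0]]])

```text
time: 6.78
tool_pos: [0.5058, -0.0245, 0.2447]
ee_rot: [3.142, -0.0, 2.917]
wrist_force: [-2.9, 0.5, 4.3]
width: 0.0003
```

Call:
move_arm(increments=[[[0,0,0,0.005,0,0,0],[0,0,0,0.01,0,0,0]]])

```text
time: 6.95
tool_pos: [0.5058, -0.0245, 0.2437]
ee_rot: [3.142, -0.0, 2.917]
wrist_force: [-2.9, 0.8, 2.9]
width: 0.0006
```

Call:
move_arm(increments=[[[0,0,0,0.005,0,0,0],[0,0,0,0.01,0,0,0]]])

```text
time: 7.12
tool_pos: [0.5058, -0.0245, 0.2427]
ee_rot: [3.142, -0.0, 2.917]
wrist_force: [-2.7, 1.2, 3.4]
width: 0.0003
```

Call:
move_arm(increments=[[[0,0,0,0.005,0,0,0],[0,0,0,0.01,0,0,0]]])

```text
time: 7.28
tool_pos: [0.5058, -0.0244, 0.2422]
ee_rot: [3.142, 0.0, 2.917]
wrist_force: [-5.1, 1.9, 7.0]
width: 0.0006
```

Call:
move_arm(increments=[[[0,0,0,0.004,0,0,0],[0,0,0,0.008,0,0,0]]])

```text
time: 7.45
tool_pos: [0.5059, -0.0244, 0.242]
ee_rot: [3.142, 0.0, 2.917]
wrist_force: [-5.5, 1.0, 9.0]
width: 0.0002
```

Call:
move_arm(increments=[[[0,0,0,0.005,0,0,0],[0,0,0,0.01,0,0,0],[0,0,0,0.01,0,0,0]]])

```text
time: 7.7
tool_pos: [0.5058, -0.0244, 0.2417]
ee_rot: [3.142, 0.0, 2.917]
wrist_force: [-6.6, 1.6, 10.5]
width: 0.0005
```

Call:
move_arm(increments=[[[0,0,0,0.01,0,0,0],[0,0,0,0.018,0,0,0],[0,0,0,0.018,0,0,0]]])

```text
time: 7.95
tool_pos: [0.5058, -0.0244, 0.2412]
ee_rot: [-3.142, 0.001, 2.917]
wrist_force: [-9.7, 1.1, 17.8]
width: 0.0004
```

Force rises steeply with hardly any travel (17.8 N in z, about 20 N overall), so the pad is firmly on the stop. I retract.

Call:
move_arm(increments=[[[0,0,0,-0.03,0,0,0],[0,0,0,-0.15,0,0,0],[0,0,0,-0.5,0,0,0],[0,0,0,-1,0,0,0],[0,0,0,-1,0,0,0],[0,0,0,-1,0,0,0]]])

```text
time: 8.45
tool_pos: [0.5072, -0.0248, 0.3432]
ee_rot: [3.141, 0.011, 2.917]
wrist_force: [0.6, 1.1, -0.6]
width: 0.0003
```

Call:
move_arm(increments=[[[1,0.8,0,-0.5,0,0,0],[1,0.8,0,-0.8,0,0,0],[1,0.8,0,-0.8,0,0,0],[1,0.8,0,-0.8,0,0,0]]])

```text
time: 8.78
tool_pos: [0.4264, -0.0061, 0.4226]
ee_rot: [3.141, 0.008, 2.917]
wrist_force: [0.2, -0.9, 1.3]
width: 0.0234
```

```bash
python3 - <<'E'
from h import *
plan([.672,-.0605,.40],2.918)
for n in("side","top"):
    p,d=robot.snapshot(n); np.savez(f"pics/{n}1.npz",p=p,d=d); X=cloud(n,d); hsv=cv2.cvtColor(p,cv2.COLOR_RGB2HSV)
    near=(d>0)&(np.hypot(X[...,0]-.672,X[...,1]+.0605)<.06)
    m=near&(X[...,2]>.145)&(X[...,2]<.185)
    nl,lab,st,ce=cv2.connectedComponentsWithStats(m.astype(np.uint8))
    for i in range(1,nl):
        if st[i,4]>50: P=X[lab==i]; print(n,st[i],P.mean(0).round(4),np.percentile(P[:,2],[5,50,90,95]).round(4)); t=P[P[:,2]>np.percentile(P[:,2],90)-.008]; print(rect(t)); A=np.c_[t[:,:2],np.ones(len(t))]; print("plane",np.linalg.lstsq(A,t[:,2],rcond=None)[0].round(3))
a=np.load("pics/side1.npz")["p"][:,:,::-1]; b=np.load("pics/top1.npz")["p"][:,:,::-1]
cv2.imwrite("pics/up1.png",np.hstack([cv2.resize(a[170:330,250:410],None,fx=2.5,fy=2.5,interpolation=2),cv2.resize(b[180:340,250:410],None,fx=2.5,fy=2.5,interpolation=2)]))
E
```

```text
t 8.78 pos [ 0.4264 -0.0061  0.4226] rpy [3.1408 0.0082 2.9174] F [ 0.2 -0.9  1.3] w 0.0234
shift frac [-2.513  0.016  0.247] turn frac [ 0.0005  0.0052 -0.0004]
side [290 198  31  27 485] [ 0.67   -0.0551  0.1604] [0.1479 0.1627 0.1665 0.167 ]
[672.4 -59.4  40.5  62.   74.9]
plane [-0.004 -0.047  0.164]
top [323 199  23  35 582] [ 0.6701 -0.0606  0.1653] [0.1603 0.166  0.168  0.1688]
[672.2 -60.8  35.8  60.   77.1]
plane [0.009 0.007 0.161]
```

View pics/up1.png

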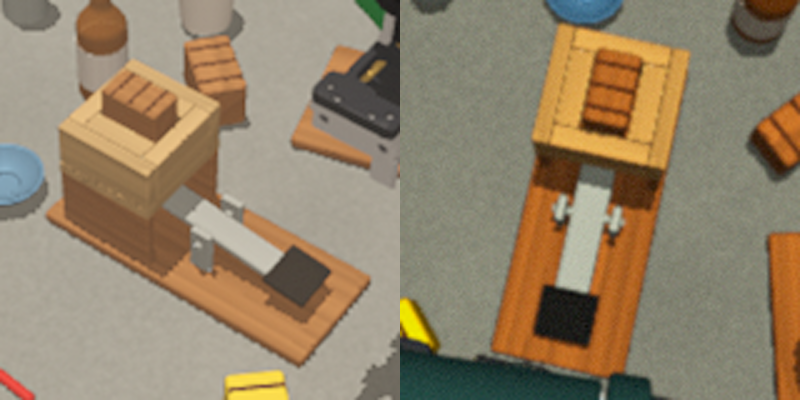

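The block is up, with its top at z≈0.166 (29 mm above the rim), level, centred at (0.672,−0.061) with the expected yaw. The pad stayed down at crop (565,315). Next I grip it.

Call:
move_arm(increments=[[[0.7,-0.4,0,0,0,0,0],[0.7,-0.8,0,0,0,0,0],[0.7,-0.9,0,0,0,0.005,0],[0.7,-0.9,0,0,0,0.005,0]]])

```text
time: 9.22
tool_pos: [0.5181, -0.0276, 0.4134]
ee_rot: [-3.141, -0.015, 2.916]
wrist_force: [-0.6, -0.3, -0.3]
width: 0.0584
```

Call:
move_arm(increments=[[[0.7,-0.4,0,0,0,0,0],[0.7,-0.8,0,0,0,0,0],[0.7,-0.9,0,0,0,0,0],[0.7,-0.9,0,0,0,0,0]]])

```text
time: 9.55
tool_pos: [0.605, -0.0474, 0.4134]
ee_rot: [-3.141, -0.014, 2.916]
wrist_force: [-0.4, -0.9, 0.5]
width: 0.0657
```

Call:
move_arm(increments=[[[0.7,-0.4,0,0,0,0,0],[0.7,-0.71,0.01,0,0,0,0],[0.7,-0.71,0.01,0,0,0,0],[0.7,-0.71,0.01,0,0,0,0],[0.7,-0.71,0.01,0,0,0,0]]])

```text
time: 9.97
tool_pos: [0.6717, -0.0612, 0.4169]
ee_rot: [3.141, -0.009, 2.917]
wrist_force: [0.1, 0.2, 0.0]
width: 0.0657
```

```bash
python3 - <<'E'
from h import *
plan([.6722,-.0608,.341],2.918)
E
```

```text
t 9.97 pos [ 0.6717 -0.0612  0.4169] rpy [ 3.1415 -0.0094  2.9171] F [0.1 0.2 0. ] w 0.0657
shift frac [-0.011  0.005  0.759] turn frac [ 0.0001 -0.006  -0.0006]
```

Call:
move_arm(increments=[[[0.7,0,0,0.2,0,-0.005,0],[0.7,0,0,0.4,0,-0.005,0],[0.7,0,0,0.5,0,-0.005,0],[0.7,0,0,0.6,0,-0.005,0],[0.7,0,0,0.65,0,-0.005,0],[0.7,0,0,0.65,0,-0.005,0]]])

```text
time: 10.47
tool_pos: [0.6716, -0.0613, 0.3513]
ee_rot: [3.142, -0.002, 2.917]
wrist_force: [0.7, -1.0, 0.1]
width: 0.066
```

```bash
python3 - <<'E'
from h import *
plan([.6722,-.0608,.342],2.918)
a=robot.snapshot("side")[0][:,:,::-1]
cv2.imwrite("pics/gr0.png",cv2.resize(a[150:300,240:400],None,fx=4,fy=4,interpolation=2))
E
```

```text
t 10.47 pos [ 0.6716 -0.0613  0.3513] rpy [ 3.1416e+00 -1.5000e-03  2.9170e+00] F [ 0.7 -1.   0.1] w 0.066
shift frac [-0.005  0.006  0.093] turn frac [ 0.     -0.001  -0.0006]
```

View pics/gr0.png

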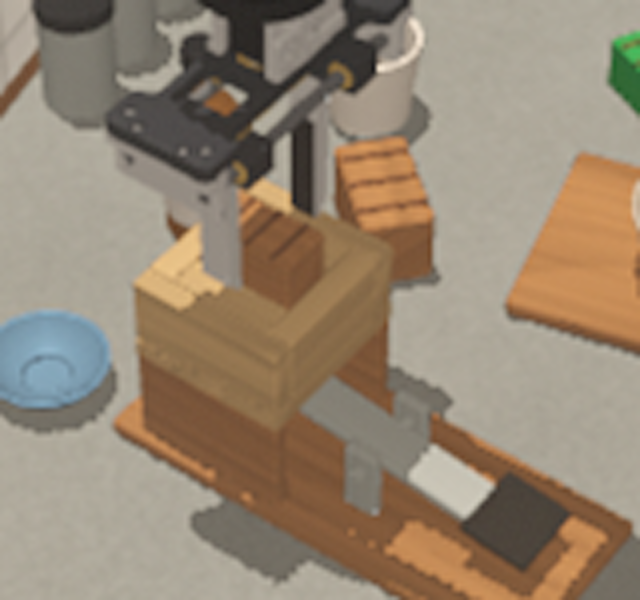

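The fingers straddle the block at crop (222,230) and (310,180), above the rim. I descend the last 8 mm and close.

Call:
move_arm(increments=[[[0.7,0,0.005,0.04,0,0,0],[0.7,0,0.005,0.08,0,0,0],[0.7,0,0.005,0.08,0,0,0],[0.2,0,0.005,0.08,0,0,0],[0.2,0,0.005,0.08,0,0,0],[0.2,0,0.005,0.08,0,0,0],[0.2,0,0.005,0.08,0,0,0],[0.2,0,0.005,0.08,0,0,0]]])

```text
time: 11.18
tool_pos: [0.6724, -0.061, 0.3441]
ee_rot: [3.142, 0.0, 2.917]
wrist_force: [-1.2, -1.6, -0.5]
width: 0.0357
```

Call:
move_arm(increments=[[[0.2,0,0,0,0,0,0],[0.2,0,0,0,0,0,0],[0.2,0,0,0,0,0,0]]])

```text
time: 11.43
tool_pos: [0.6724, -0.061, 0.3441]
ee_rot: [3.142, 0.0, 2.917]
wrist_force: [-0.2, -0.1, -0.2]
width: 0.0358
```

Call:
move_arm(increments=[[[0,0,0,0,0,0,0],[0,0,0,-0.03,0,0,0],[0,0,0,-0.06,0,0,0],[0,0,0,-0.1,0,0,0],[0,0,0,-0.14,0,0,0],[0,0,0,-0.18,0,0,0]]])

```text
time: 11.93
tool_pos: [0.6724, -0.061, 0.3625]
ee_rot: [3.141, 0.0, 2.917]
wrist_force: [1.1, -0.0, -0.7]
width: 0.036
```

Call:
move_arm(increments=[[[0,0,0,-0.1,0,0,0],[0,0,0,-0.25,0,0,0],[0,0,0,-0.4,0,0,0],[0,0,0,-0.5,0,0,0],[0,0,0,-0.5,0,0,0]]])

```text
time: 12.35
tool_pos: [0.6724, -0.061, 0.4162]
ee_rot: [3.141, 0.007, 2.917]
wrist_force: [-0.4, -0.8, -0.9]
width: 0.0358
```

```bash
python3 - <<'E'
from h import *
plan([.4945,.299,.41],2.918)
a=robot.snapshot("side")[0][:,:,::-1]
cv2.imwrite("pics/gr1.png",cv2.resize(a[100:300,240:400],None,fx=3,fy=3,interpolation=2))
E
```

```text
t 12.35 pos [ 0.6724 -0.061   0.4162] rpy [3.1412 0.0067 2.9169] F [-0.4 -0.8 -0.9] w 0.0358
shift frac [2.537 3.113 0.047] turn frac [ 0.0003  0.0042 -0.0007]
```

View pics/gr1.png

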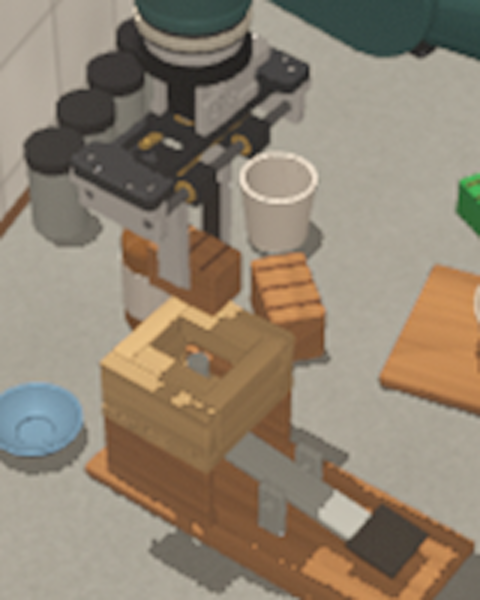

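Block is held and clear of the mould (crop (185,265)). I carry it to the tray.

Call:
move_arm(increments=[[[0,0.1,0.12,0,0,0,0],[0,0.28,0.34,0,0,0,0],[0,0.46,0.56,0,0,0,0],[0,0.64,0.78,0,0,0,0]]])

```text
time: 12.73
tool_pos: [0.6268, 0.0299, 0.4103]
ee_rot: [-3.141, -0.003, 2.916]
wrist_force: [0.7, 0.0, -0.2]
width: 0.0356
```

Call:
move_arm(increments=[[[0,0.2,0.24,0,0,0,0],[0,0.4,0.48,0,0,0,0],[0,0.6,0.72,0,0,0,0],[0,0.8,0.96,0,0,0,0]]])

```text
time: 13.07
tool_pos: [0.5697, 0.1418, 0.4107]
ee_rot: [-3.141, -0.002, 2.917]
wrist_force: [-1.0, -0.5, -0.8]
width: 0.0356
```

Call:
move_arm(increments=[[[0,0.2,0.24,0,0,0,0],[0,0.4,0.48,0,0,0,0],[0,0.6,0.72,0,0,0,0],[0,0.7,0.86,0,0,0,0],[0,0.7,0.86,0,0,0,0]]])

```text
time: 13.48
tool_pos: [0.5199, 0.2431, 0.4109]
ee_rot: [3.141, -0.002, 2.922]
wrist_force: [0.3, 0.1, -1.6]
width: 0.0356
```

```bash
python3 - <<'E'
from h import *
plan([.4945,.299,.30],2.918)
E
```

```text
t 13.48 pos [0.5199 0.2431 0.4109] rpy [ 3.1411e+00 -2.5000e-03  2.9218e+00] F [ 0.3  0.1 -1.6] w 0.0356
shift frac [0.367 0.489 1.111] turn frac [ 0.0003 -0.0016  0.0024]
```

Call:
move_arm(increments=[[[0,0.18,0.24,0.1,0,0,0],[0,0.36,0.48,0.3,0,0,0],[0,0.36,0.48,0.5,0,0,0],[0,0.36,0.48,0.7,0,0,0],[0,0.36,0.48,0.9,0,0,0],[0,0.36,0.48,1,0,0,0],[0,0.36,0.48,1,0,0,0]]])

```text
time: 14.07
tool_pos: [0.4968, 0.294, 0.3079]
ee_rot: [-3.137, -0.006, 2.916]
wrist_force: [-0.7, -0.1, -0.9]
width: 0.0359
```

Call:
move_arm(increments=[[[0,0,0,0.2,0,0,0],[0,0,0,0.4,0,0,0],[0,0,0,0.55,0,0,0],[0,0,0,0.65,0,0,0],[0,0,0,0.65,0,0,0],[0,0,0,0.65,0,0,0]]])

```text
time: 14.57
tool_pos: [0.4977, 0.2948, 0.2475]
ee_rot: [3.141, 0.0, 2.916]
wrist_force: [0.4, -0.6, -2.1]
width: 0.0356
```

```bash
python3 - <<'E'
from h import *
plan([.4945,.299,.222],2.918)
p,d=robot.snapshot("side"); X=cloud("side",d); a=p[:,:,::-1]
cv2.imwrite("pics/pl0.png",cv2.resize(a[280:480,220:420],None,fx=3,fy=3,interpolation=2))
E
```

```text
t 14.57 pos [0.4977 0.2948 0.2475] rpy [3.1413e+00 4.0000e-04 2.9164e+00] F [ 0.4 -0.6 -2.1] w 0.0356
shift frac [0.041 0.034 0.255] turn frac [ 0.0002  0.0002 -0.001 ]
```

View pics/pl0.png

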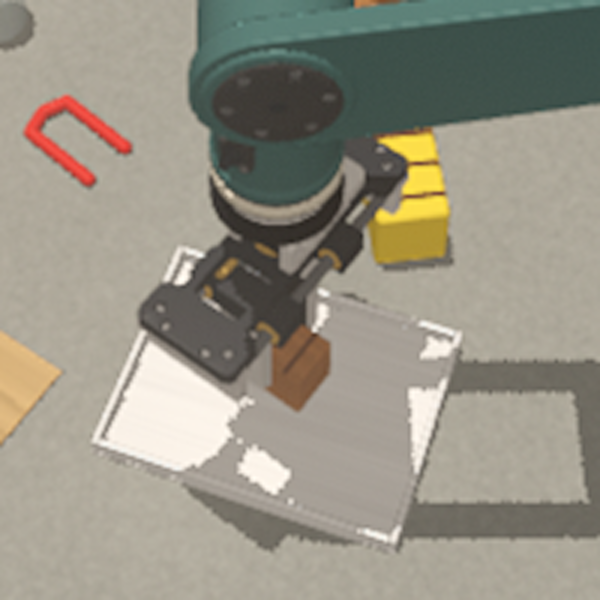

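The block hangs over the tray, inside its walls (crop (300,370)). I lower it gently until it touches.

Call:
move_arm(increments=[[[0,0,0,0.08,0,0,0],[0,0,0,0.15,0,0,0],[0,0,0,0.2,0,0,0],[0,0,0,0.22,0,0,0],[0,0,0,0.22,0,0,0]]])

```text
time: 15.03
tool_pos: [0.4971, 0.2949, 0.2243]
ee_rot: [-3.141, -0.001, 2.917]
wrist_force: [-0.5, -0.5, -0.8]
width: 0.0358
```

Call:
move_arm(increments=[[[0,0,0,0.005,0,0,0],[0,0,0,0.01,0,0,0]]])

```text
time: 15.2
tool_pos: [0.4973, 0.295, 0.2241]
ee_rot: [3.141, 0.0, 2.917]
wrist_force: [-0.2, 0.7, 0.1]
width: 0.0357
```

Call:
move_arm(increments=[[[0,0,0,0.005,0,0,0],[0,0,0,0.01,0,0,0]]])

```text
time: 15.37
tool_pos: [0.4974, 0.295, 0.2237]
ee_rot: [3.141, 0.0, 2.917]
wrist_force: [-2.4, -1.7, 5.0]
width: 0.0357
```

Contact felt at TCP z 0.2237 (expected ≈0.222), so the block is on the tray floor. I release.

Call:
move_arm(increments=[[[0,0,0,0,0,0,0],[0.4,0,0,0,0,0,0],[0.6,0,0,0,0,0,0],[0.6,0,0,0,0,0,0],[0.6,0,0,0,0,0,0],[0.6,0,0,0,0,0,0],[0.6,0,0,0,0,0,0]]])

```text
time: 15.95
tool_pos: [0.4973, 0.295, 0.2228]
ee_rot: [-3.142, -0.0, 2.917]
wrist_force: [-0.3, -0.1, 0.4]
width: 0.0565
```

Call:
move_arm(increments=[[[0.6,0,0,-0.1,0,0,0],[0.6,0,0,-0.3,0,0,0],[0.6,0,0,-0.6,0,0,0],[0.6,0,0,-1,0,0,0],[0.6,0,0,-1,0,0,0]]])

```text
time: 16.37
tool_pos: [0.4987, 0.2957, 0.3331]
ee_rot: [3.131, 0.013, 2.917]
wrist_force: [0.4, 0.4, 0.5]
width: 0.0562
```

Call:
move_arm(increments=[[[0.6,0.4,0,-0.4,0,0,0],[0.6,0.8,0,-0.8,0,0,0],[0.6,1,0,-0.8,0,0,0],[0.6,1,0,-0.8,0,0,0],[0.6,1,0,-0.8,0,0,0]]])

```text
time: 16.78
tool_pos: [0.3984, 0.3177, 0.4063]
ee_rot: [3.137, 0.005, 2.919]
wrist_force: [-0.4, 0.0, -1.2]
width: 0.0563
```

```bash
python3 - <<'E'
from h import *
plan([.4945,.299,.222],2.918)
for n in("side","top"):
    p,d=robot.snapshot(n); np.savez(f"pics/{n}2.npz",p=p,d=d); X=cloud(n,d); hsv=cv2.cvtColor(p,cv2.COLOR_RGB2HSV)
    m=(d>0)&(np.hypot(X[...,0]-.4945,X[...,1]-.299)<.08)&(X[...,2]>.03)&(X[...,2]<.06)
    if m.sum()>20: P=X[m];print(n,m.sum(),P.mean(0).round(4),rect(P),np.percentile(P[:,2],[5,50,95]).round(4))
    m=(d>0)&(hsv[...,2]<45)&(np.hypot(X[...,0]-.506,X[...,1]+.0235)<.04)&(X[...,2]>.02)
    if m.sum()>20: P=X[m];print(n,"pad",P.mean(0).round(4),np.percentile(P[:,2],[5,50,95]).round(4))
    cv2.imwrite(f"pics/{n}2.png",p[:,:,::-1])
E
```

```text
t 16.78 pos [0.3984 0.3177 0.4063] rpy [3.1369 0.0047 2.9194] F [-0.4  0.  -1.2] w 0.0563
shift frac [-0.97   0.02   1.848] turn frac [0.003  0.003  0.0009]
side 631 [0.4966 0.298  0.0426] [497.8 295.9  38.   60.2  77.5] [0.0338 0.0434 0.0471]
top 517 [0.4977 0.293  0.0446] [498.  294.6  36.4  60.   78. ] [0.0366 0.0453 0.0484]
top pad [ 0.5017 -0.0224  0.0431] [0.0389 0.0431 0.047 ]
```

View pics/side2.png

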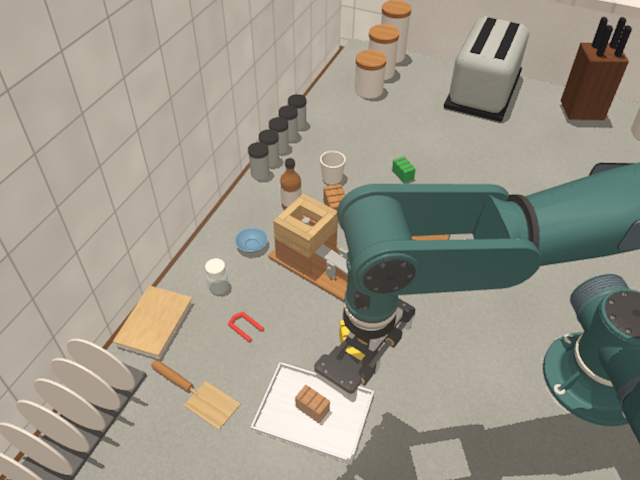

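View pics/top2.png

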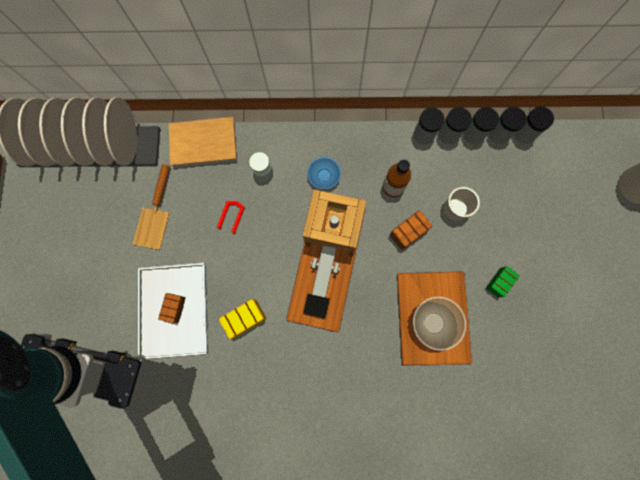

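The block lies flat in the tray at top-view (172,308), lines up and top at about 0.045 m (0.044 expected). The other things are at their first pixel positions and the gripper is clear. I hand it in.

Call:
move_arm(increments=[[[0.6,0,0,0,0,0,0],[0.6,0,0,0,0,0,0],[0.6,0,0,0,0,0,0],[0.6,0,0,0,0,0,0]]])

```text
time: 17.22
tool_pos: [0.4005, 0.317, 0.4018]
ee_rot: [-3.14, -0.001, 2.916]
wrist_force: [0.3, 0.1, 0.3]
width: 0.0568
```

```bash
python3 -c "
from h import *
print(robot.get_obs()['qvel'].round(3)); print(robot.close_job())"
```

```text
[ 0.003 -0.006 -0.001  0.002  0.002  0.002]
the job is handed in; nothing more can be done
None
```

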